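# Load the two post-foot tacking jigs

## Robot

A 6-joint arm with a two-finger parallel gripper is mounted at the origin on the work surface. World frame = base frame: x ahead of the robot, y to its left, z up, the work surface at z = 0. Lengths are in m, angles in rad, forces in N, time in s.
With the tool pointing down it reaches from about 0.275 to 0.875 m from the base axis. Payload 12.5 kg.
Tool frame: the origin (TCP) lies on the centre line of the jaws, within the pads' length; the fingertips stand r.finger_overhang ahead of it and the grasp point (between the pads) lies 3 mm ahead of it (r.finger_overhang is the distance from the TCP to the fingertips, in m); z points along the fingers, y is the direction in which the jaws open and shut (so a half turn about z gives the same grasp; the last joint's range is limited). The gripper opens to 85 mm and grips with 20 to 120 N. Pads are 22 mm wide; open, the fingers measure 114 mm over their backs; the gripper's body (76 mm by 85 mm) begins 54 mm behind the grasp point. The pads swing forward as they close: fully open they stand 13 mm farther back than shut.
Start: joints at [-1.313, 0.351, 1.652, -0, 1.139, -0.085], TCP at [0.185, -0.518, 0.253] pointing down, gripper open.
Joint ranges: [-2.75, 2.75], [-0.79, 2.1], [0.01, 2.65], [-1.57, 4.71], [0.07, 3.14], [-2.87, 2.87]. Speed limits (rad/s): [2.22, 2.22, 2.79, 3.14, 3.14, 3.14].

## Interface

Orientations are given as a unit quaternion [x, y, z, w].
In Python, from cell import r, optics gives the robot as it stands. The module is installed in compiled form; this text tells all that it offers. Calls block until the motion is done:
- r.move_to(position, orientation): joint-space move of the TCP to a pose.
- r.move_linear(position, rot=None, vel=0.15): straight line of the TCP; rot=None keeps the orientation; vel is the mean speed in m/s.
- r.set_joints(angles): joint-space move.
- r.set_gripper(opening, squeeze=None): opening from 0.0 (shut) to 1.0 (fully open); squeeze is the grip in N (None keeps the last); returns when the fingers have stopped.
- r.sleep(seconds).
- r.inverse_kinematics(position, orientation): joint angles nearest the present ones, or None.
- optics.get_image(name): name is "side" or "top" or "wrist"; returns a dict with "pixels" (480x640x3 uint8, red, green, blue), "depth" (480x640 float32, m along the optical axis (not along the pixel's ray), 0 where there is no reading), "fx", "fy", "cx", "cy" (pixels), "camera_from_world" (4x4, takes a point from world to camera coordinates); the wrist camera has in their place "mount" (4x4, takes a point from camera to tool coordinates, whose origin is the TCP and whose axes are the flange's). Camera axes: x right, y down, z forward; pixel columns grow to the right and rows downward; lengths in m; the calibration is good to about 2 mm. The wrist camera is an equidistant fisheye: a pixel r from the principal point sees the ray r / f radians off the axis. A picture is of the moment at which its call begins: read the wrist's pose just before it.
A pose or a line that the arm cannot do raises r.PlanningError and nothing moves.
- r.hand_in(): hands the job in, once; it reports no verdict.
Readings, each from a call of its own:
- r.current_t(): time.
- r.current_q(): joint angles.
- r.current_qvel(): joint speeds.
- r.current_effort(): joint torques, N m.
- r.current_tool_pos(): TCP position.
- r.current_ee_rot(): TCP orientation.
- r.current_contact_force(): force on the tool from outside, world axes, zero at the start.
- r.current_torque(): the same for the moment, N m.
- r.current_opening(): opening from 0.0 (shut) to 1.0 (fully open).
Only numpy, scipy, OpenCV 4.12 (cv2) and the standard library are available. Lean on these libraries where they do the work, as an engineer would, in place of code of your own. Each camera call takes 0.05 s, during which the arm holds its last target. There are 200 camera calls.

## Task

Load both jigs for tack welding: the square foot plate goes in the square jig with the square tube standing on it, the round foot plate in the round jig with the round tube standing on it. Each plate lies flat on its jig's seat with the mandrel through its hole, each tube stands upright on its plate over the mandrel, and the square parts line up with the edges of the square jig. Set the parts down rather than dropping them, and leave the three offcuts where they lie.

Things in the scene. Friction and masses are not known exactly. Their poses are not given: they have to be found in the camera images.
- jig_square: Square jig, fixed (mm): dark base 120 x 120 x 10; central seat 46 x 46, top 20 above the bench; bright square mandrel 20 x 20 up to 41, its taper nose (8 wide at the end) up to 50. Fence bar along its own +x side, 42 to 54 from centre, 70 long, top at 26: load the plate with the fingers on the two y sides, which are clear. Origin: centre of the underside at bench height; x, y along the edges.
- jig_round: Round jig, fixed (mm): dark disc 120 in diameter, 10 thick; central round seat 46 in diameter, top 20 above the bench; bright round mandrel 20 in diameter up to 41, its taper nose (8 wide at the end) up to 50. No fence: any yaw will do. Origin: centre of the underside at bench height; z up.
- plate_square: Loose square foot plate of bright steel, 66 x 66 x 10 mm, 0.26 kg, with a square hole 33 x 33 mm in its middle, lying flat. Origin: centre of the underside; x and y along its edges, z up.
- plate_round: Loose round foot plate of bright steel, 66 mm in diameter, 10 mm thick, 0.21 kg, with a round hole 32 mm in diameter in its middle, lying flat. Origin: centre of the underside; z up.
- tube_square: Loose piece of square steel tube, 40 x 40 mm with 4 mm walls (32 mm inside), 80 mm tall, open at both ends, 0.34 kg, standing upright. Origin: centre of the lower end; x and y along its sides, z up.
- tube_round: Loose piece of round steel tube, 42 mm in diameter with 4 mm walls (34 mm inside), 80 mm tall, open at both ends, 0.30 kg, standing upright. Origin: centre of the lower end; z up.
- angle_offcut: Loose offcut of steel angle, 40 x 40 mm on the bench and 40 mm tall; not wanted, to be left where it lies. Origin: centre of the underside.
- bar_stub: Loose stub of solid dark round bar, 28 mm in diameter, 30 mm tall, standing; not wanted, to be left where it is. Origin: centre of the underside.
- flat_offcut: Loose offcut of dark flat bar, 22 x 60 x 8 mm; not wanted, to be left where it lies. Origin: centre of the underside.
Things that resemble listed ones, but are neither listed nor needed, are in the scene too. Leave any green, orange or yellow look-alike of the tube_square alone.

How it is judged:
By the outcome, as a careful person would: the job done as asked, in the order asked, and still so for the second after the job is handed in, with the robot touching nothing.
It also fails if it takes over 112 s, if anything falls off the work surface, if the arm or the gripper's body presses on something with over 40 N, if the wrist force passes 120 N, or if a joint passes its speed limit or range.

## Working session

There is one attempt and no reset: what is moved stays moved. The work goes in short steps, each a Python script; the robot and the scene stay as the last script left them, time stands still between calls to the robot, and variables do not carry over. Pictures are saved under pics/ and viewed, about 12 in all and at most 16, crops included, and the job is handed in when it is done.

```bash
mkdir -p pics
python3 - <<'E'
from cell import r,optics
import cv2,numpy as np,pickle
for n in ["top","side"]:
    d=optics.get_image(n); pickle.dump(d,open(n+"0.pkl","wb"))
    cv2.imwrite(f"pics/{n}0.png",d["pixels"][:,:,::-1])
    print(n,d["fx"],d["fy"],d["cx"],d["cy"]);print(np.round(d["camera_from_world"],3)); print((d["depth"]>0).mean())
d=optics.get_image("wrist");print(d["fx"],d["cx"],d["cy"],np.round(d["mount"],3),r.finger_overhang,r.current_t(),r.current_ee_rot(),r.current_opening())
E
```

```text
top 519.7577338441083 519.7577338441083 317.6353429149433 233.42908617602552
[[-0.013 -1.    -0.011  0.048]
 [-0.998  0.014 -0.069  0.534]
 [ 0.069  0.01  -0.998  0.983]
 [ 0.     0.     0.     1.   ]]
0.9959147135416667
side 623.3016889469637 623.3016889469637 327.84708555292394 235.36694867239922
[[-0.971 -0.238 -0.021  0.513]
 [-0.108  0.515 -0.851  0.072]
 [ 0.213 -0.824 -0.525  1.096]
 [ 0.     0.     0.     1.   ]]
0.995927734375
371.64829954431775 319.5082725395461 233.17996034097143 [[-0.001 -0.965 -0.263  0.066]
 [ 1.    -0.    -0.002  0.   ]
 [ 0.002 -0.263  0.965 -0.12 ]
 [ 0.     0.     0.     1.   ]] 0.022 0.15 [ 9.85348062e-01  1.70554971e-01 -3.41800052e-05 -4.43374667e-04] 0.9981054806481321
```

View pics/top0.png

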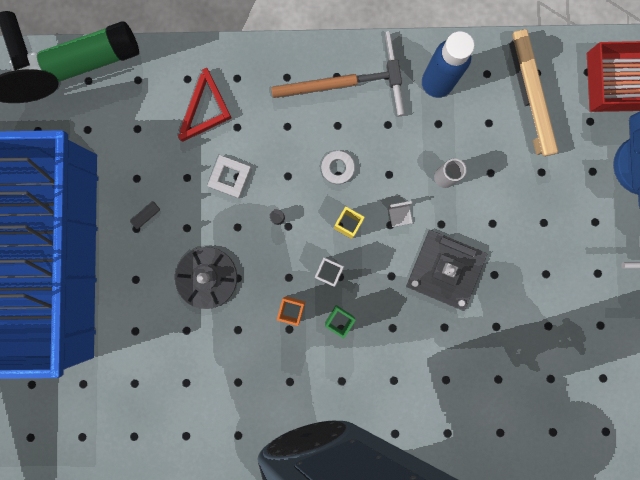

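View pics/side0.png

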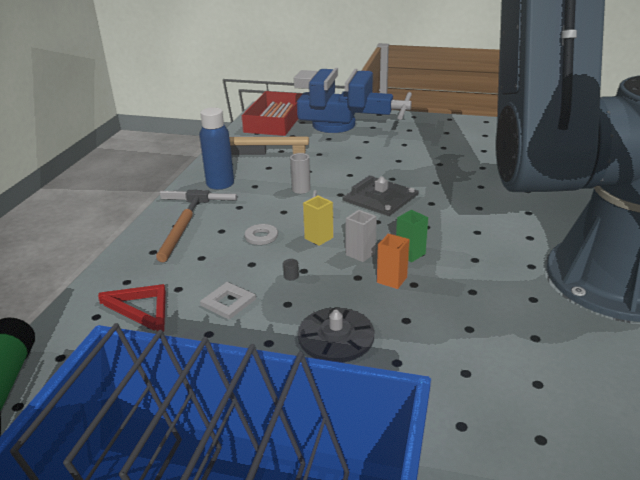

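The only bare-steel square tube is at top-view (330,271). The yellow (349,221), orange (290,311) and green (340,321) ones are coloured look-alikes. The square plate is at (230,176), the round plate (338,167), the round tube (452,172), the round jig (207,278) and the square jig (448,269). Next I'll measure these and check them in an enlarged crop.

```bash
cat > h.py <<'E'
import numpy as np,cv2,pickle
def cloud(d):
    v,u=np.mgrid[0:480,0:640]; z=d["depth"]
    p=np.stack([(u-d["cx"])*z/d["fx"],(v-d["cy"])*z/d["fy"],z,np.ones_like(z)],-1)
    return (p@np.linalg.inv(d["camera_from_world"]).T)[...,:3]
def band(P,box,lo,hi):
    u0,v0,u1,v1=box; q=P[v0:v1,u0:u1].reshape(-1,3); return q[(q[:,2]>lo)&(q[:,2]<hi)]
E
python3 - <<'E'
from h import *
d=pickle.load(open("top0.pkl","rb"));P=cloud(d)
print("bench z",np.round([np.median(P[390:420,200:240,2]),np.median(P[190:200,290:310,2]),np.median(P[140:150,500:520,2])],4))
J={"plate_sq":((200,145,260,205),.006,.015),"plate_rd":((312,142,364,194),.006,.015),"tube_sq":((310,250,350,292),.07,.09),"tube_rd":((428,150,475,195),.07,.09),
"jigsq_base":((395,215,500,320),.005,.014),"jigsq_all":((395,215,500,320),.006,.06),"jigsq_seat":((395,215,500,320),.017,.023),"jigsq_fence":((395,215,500,320),.0245,.029),"jigsq_mand":((395,215,500,320),.035,.06),
"jigrd_all":((165,235,250,320),.006,.06),"jigrd_seat":((165,235,250,320),.017,.023),"jigrd_mand":((165,235,250,320),.035,.06),
"yel":((325,195,372,245),.07,.09),"org":((268,285,312,335),.07,.09),"grn":((320,300,360,340),.07,.09),"angle":((380,195,420,232),.02,.05),"stub":((262,205,292,230),.02,.05)}
for n,(b,lo,hi) in J.items():
    q=band(P,b,lo,hi)
    if len(q)<4: print(n,len(q));continue
    c,s,a=cv2.minAreaRect(q[:,:2].astype(np.float32)*1000)
    print(n,len(q),"rect c",np.round(c,1),"size",np.round(s,1),"ang %.1f"%a,"circ",np.round(cv2.minEnclosingCircle(q[:,:2].astype(np.float32)*1000)[0],1),"mean",np.round(q.mean(0)*1000,1))
im=d["pixels"][:,:,::-1]
cv2.imwrite("pics/crop1.png",np.hstack([cv2.resize(im[190:340,260:380],(480,600),interpolation=2),cv2.resize(im[225:315,400:496],None,fx=3.3,fy=600/90,interpolation=2)]))
E
```

```text
bench z [0.     0.0002 0.0002]
plate_sq 848 rect c [650.6 214.2] size [66.5 66.3] ang 68.7 circ [650.8 214.2] mean [650.4 214.4  10. ]
plate_rd 653 rect c [675.    1.7] size [84.1 65. ] ang 10.8 circ [676.    9.8] mean [ 6.651e+02 -1.000e-01  9.900e+00]
tube_sq 182 rect c [460.9  21.1] size [39.8 40. ] ang 65.0 circ [460.5  21.2] mean [460.8  20.9  79.8]
tube_rd 195 rect c [ 643.4 -209.9] size [39.8 41.6] ang 44.0 circ [ 643.5 -209.4] mean [ 643.1 -209.3   78.3]
jigsq_base 3052 rect c [ 469.9 -208.4] size [206.8 188.8] ang 86.4 circ [ 469.3 -207.8] mean [ 460.8 -203.     9.9]
jigsq_all 3913 rect c [ 475.7 -201.1] size [191.5 178.2] ang 86.4 circ [ 495.2 -201.4] mean [ 462.4 -205.3   13.6]
jigsq_seat 456 rect c [ 462.5 -207.8] size [104.  106.2] ang 66.3 circ [ 455.3 -203.3] mean [ 462.3 -206.2   20.1]
jigsq_fence 187 rect c [ 477.9 -214.2] size [70.2 71.6] ang 66.5 circ [ 484.1 -216.4] mean [ 503.  -226.2   26.5]
jigsq_mand 126 rect c [ 461.3 -207. ] size [20.8 20. ] ang 65.2 circ [ 461.9 -206.8] mean [ 461.5 -205.9   44.3]
jigrd_all 2959 rect c [464.6 259. ] size [118.9 141.9] ang 89.4 circ [469.6 271.9] mean [452.4 258.4  12.4]
jigrd_seat 323 rect c [452.7 258.5] size [44.4 44.1] ang 89.2 circ [452.7 259.1] mean [452.5 257.8  20. ]
jigrd_mand 96 rect c [452.2 258.5] size [18.9 18.1] ang 3.4 circ [452.4 258.9] mean [452.7 257.8  44.8]
yel 195 rect c [552.3 -17.5] size [40.  40.3] ang 60.1 circ [553.1 -17.4] mean [552.4 -17.3  79.3]
org 208 rect c [390.   91.8] size [39.9 40.6] ang 74.3 circ [390.7  92.1] mean [390.4  92.   79.1]
grn 212 rect c [369.5   2.1] size [40.1 40.1] ang 56.9 circ [369.7   1.7] mean [369.3   2.1  79.3]
angle 79 rect c [ 587.1 -117.7] size [ 5.4 40.1] ang 10.5 circ [ 587.6 -117.6] mean [ 586.6 -117.5   37.4]
stub 166 rect c [568.1 118.5] size [27.1 25.2] ang 1.9 circ [567.9 119. ] mean [567.5 118.4  29.8]
```

View pics/crop1.png

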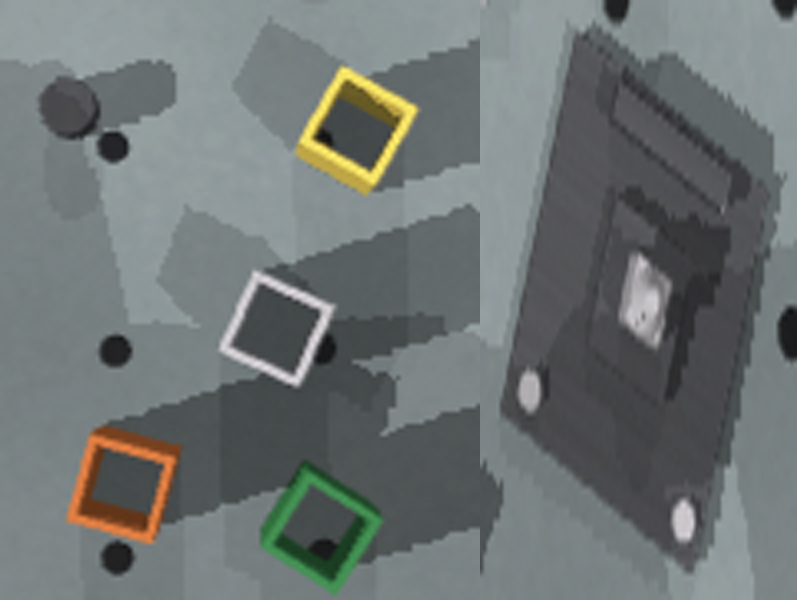

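Crop: the bare-steel tube is at the centre of the left half, with all three coloured look-alikes clear of it. The jig's fence is on its far-right side (towards world +x/−y), so jig yaw is about −24°. I'll refine the contaminated masks by connected components, then go to a clear spot beside the square plate and touch the bench to find the fingertip height.

```bash
cat >> h.py <<'E'
def comp(P,seed,lo,hi):
    m=((P[...,2]>lo)&(P[...,2]<hi)).astype(np.uint8); u,v=seed
    n,l=cv2.connectedComponents(m,connectivity=4); return P[l==l[v,u]] if m[v,u] else P[:0].reshape(-1,3)
def rect(q):
    c,s,a=cv2.minAreaRect(q[:,:2].astype(np.float32)*1000); return np.round(c,1),np.round(s,1),round(a,1)
def quat(deg):
    a=np.radians(deg)/2; return [float(np.cos(a)),float(np.sin(a)),0.,0.]
E
cat > touch.py <<'E'
from cell import r
import numpy as np
def lower(x,y,z0,z1,step=.002,f=4):
    """step down until the vertical force changes by f; returns z, hit"""
    b=r.current_contact_force()[2]; z=z0
    while z>z1+1e-6:
        z=max(z-step,z1); r.move_linear([x,y,z],vel=.04)
        d=r.current_contact_force()[2]-b
        if d>f: return r.current_tool_pos()[2],True,d
    return r.current_tool_pos()[2],False,d
E
python3 - <<'E'
from h import *
from cell import r
from touch import lower
d=pickle.load(open("top0.pkl","rb"));P=cloud(d)
for n,s,lo,hi in [("jsq",(425,290),.0075,.06),("jsqbase",(425,290),.0075,.0135),("jrd",(185,290),.0075,.06),("prd",(325,167),.008,.014),("psq",(215,176),.008,.014)]:
    q=comp(P,s,lo,hi); print(n,len(q),*rect(q) if len(q)>3 else "")
t=r.current_t()
r.move_to([.56,.215,.15],quat(-21)); print("t",r.current_t()-t,r.current_q().round(2) if hasattr(r.current_q(),'round') else r.current_q())
r.set_gripper(.9); print(r.finger_overhang,r.current_opening(),r.current_contact_force())
r.move_linear([.56,.215,.032],vel=.2)
print(lower(.56,.215,.032,.005),r.current_t())
E
```

```text
jsq 3670 [ 461.3 -207.3] [120.8 120. ] 66.4
jsqbase 2618 [ 461.2 -207.3] [120.7 120. ] 66.3
jrd 0
prd 538 [666.3   0. ] [64.4 63.6] 82.2
psq 714 [650.6 214.2] [66.5 66.3] 68.7
t 2.9167 [ 0.29  0.56  1.61 -0.    0.98  2.23]
0.022 0.9008434709704065 [0.76290103 0.07843516 0.26080497]
(np.float64(0.01202023684989113), True, np.float64(25.369158502359383)) 6.8167
```

Run:
```python
from h import *
from cell import r,optics
from touch import lower
f=-21.3; p=[.6506,.2142]
r.move_linear([.56,.215,.05],vel=.15)
r.move_linear([*p,.05],rot=quat(f),vel=.2)
r.move_linear([*p,.017],vel=.08)
b=np.array(r.current_contact_force()); print("pre",b.round(1))
r.set_gripper(.5,squeeze=60); print("op mm",r.current_opening()*85,np.round(r.current_contact_force(),1))
r.move_linear([*p,.16],vel=.2); print("op",r.current_opening()*85,"dF",np.round(np.array(r.current_contact_force()),2))
j=[.4613,-.2073]
r.move_to([*j,.12],quat(-23.7)); print(r.current_t(),np.round(r.current_tool_pos(),4),np.round(r.current_q(),2),r.current_opening()*85)
d=optics.get_image("wrist");cv2.imwrite("pics/w1.png",d["pixels"][:,:,::-1])
d=optics.get_image("side");cv2.imwrite("pics/s1.png",cv2.resize(d["pixels"][60:260,250:520,::-1],None,fx=2.5,fy=2.5))
```

```text
pre [ 0.3 -0.1  0.1]
op mm 63.77858097755564 [-0.9  0.2  7.2]
op 63.735225642144165 dF [-0.36 -0.03 -4.24]
11.225 [ 0.4619 -0.2069  0.1201] [-0.51  0.46  1.88  0.    0.81  1.47] 63.93370164014563
```

View pics/w1.png

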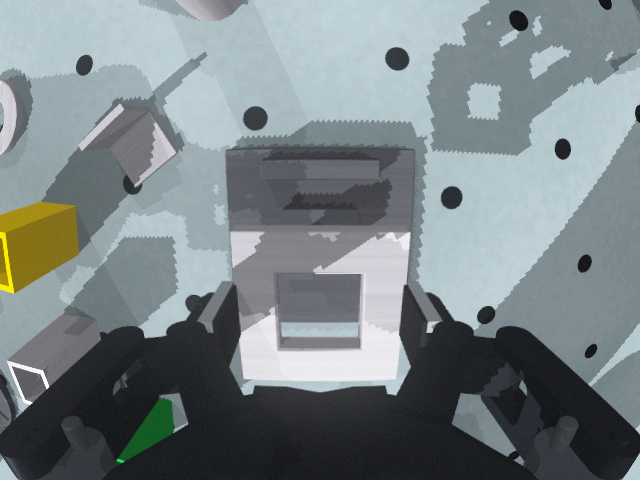

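The plate hangs flat between the pads (pixels ~235–410, 230–380), with the jig and fence bar ahead of it. I'll measure the held plate with wrist depth, then place it.

```bash
cat >> h.py <<'E'
from scipy.spatial.transform import Rotation as R
def wcloud(d,pos,q):
    v,u=np.mgrid[0:480,0:640]; x=(u-d["cx"])/d["fx"]; y=(v-d["cy"])/d["fy"]; th=np.hypot(x,y)+1e-9
    t=np.tan(th)/th; z=d["depth"]; p=np.stack([x*t*z,y*t*z,z,np.ones_like(z)],-1)@np.array(d["mount"]).T
    return p[...,:3], p[...,:3]@R.from_quat(q).as_matrix().T+np.array(pos)
E
python3 - <<'E'
from h import *
from cell import r,optics
pos,q=r.current_tool_pos(),r.current_ee_rot()
d=optics.get_image("wrist"); T,W=wcloud(d,pos,q)
print("top z",W[250:265:5,330,2],"tool z",T[260,260:400:30,2],T[365,260:400:30,2])
z0=np.median(T[250:262,280:380,2])
q=comp(T,(320,250),z0-.004,z0+.004); print(len(q),rect(q),z0)
m=comp(T,(320,250),z0-.004,z0+.004); c=np.array([m[:,0].min(),m[:,0].max(),m[:,1].min(),m[:,1].max()]);print(c.round(4))
E
```

```text
top z [0.11179988 0.11068322 0.11136025] tool z [0.00938673 0.00870516 0.00960225 0.00913003 0.00948287] [0.00846226 0.00921454 0.00950262 0.00860811 0.00887947]
19703 (array([-1.1, -0. ]), array([67.4, 77. ]), 0.1) 0.008922303335362744
[-0.0347  0.0327 -0.0385  0.0385]
```

Run:
```python
from h import *
from cell import r,optics
from touch import lower
a=np.radians(-23.7); x,y=np.array([.4613,-.2073])+.0007*np.array([np.cos(a),np.sin(a)])
r.move_linear([x,y,.046],rot=quat(-23.7),vel=.12)
print(lower(x,y,.046,.033,step=.001,f=3))
r.set_gripper(.9); r.move_linear([x,y,.12],vel=.2)
r.move_to([.4609,.0211,.17],quat(-25)); print(r.current_t())
d=optics.get_image("top");pickle.dump(d,open("top1.pkl","wb")); P=cloud(d)
im=d["pixels"][:,:,::-1]; cv2.imwrite("pics/t1.png",cv2.resize(im[200:340,260:520],(780,420)))
for s in [(435,260),(440,255)]:
    q=comp(P,s,.027,.034); print(len(q),rect(q) if len(q)>3 else "",np.median(q[:,2]) if len(q) else "")
```

```text
(np.float64(0.03800596180480449), True, np.float64(19.409064109736736))
16.175
900 (array([ 462. , -208.2]), array([67.4, 66.6]), 66.1) 0.030225255120381322
900 (array([ 462. , -208.2]), array([67.4, 66.6]), 66.1) 0.030225255120381322
```

View pics/t1.png

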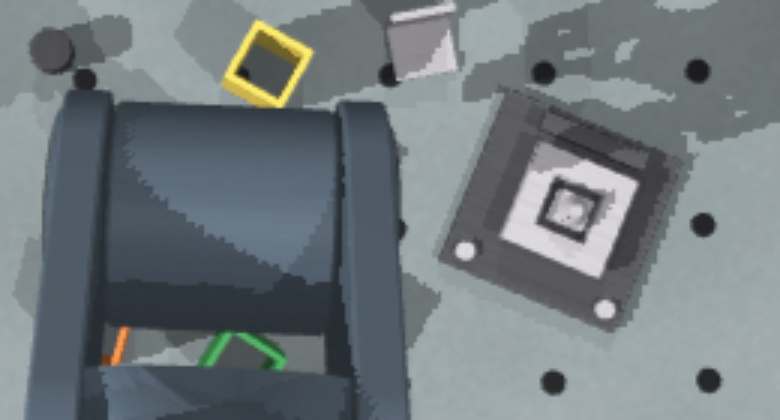

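The square plate (centre ~(570,210) in the crop) lies flat: top z 30.2 mm, centre within 1 mm, yaw within 0.3°. Next, the bare-steel square tube.

```bash
cat > tube.py <<'E'
from h import *
from cell import r,optics
def wrist_tube(hi_z,tag=None):
    """rim of the tube seen by the wrist camera: world centre, size, angle"""
    pos,q=r.current_tool_pos(),r.current_ee_rot(); d=optics.get_image("wrist"); T,W=wcloud(d,pos,q)
    if tag: cv2.imwrite(f"pics/{tag}.png",d["pixels"][:,:,::-1])
    m=(abs(W[...,2]-hi_z)<.005)&(np.hypot(W[...,0]-pos[0],W[...,1]-pos[1])<.035); 
    return rect(W[m]) if m.sum()>10 else m.sum()
E
python3 - <<'E'
from tube import *
p=[.4609,.0211]
r.set_gripper(.68); print("wrist rim",wrist_tube(.08,"w2"))
E
```

```text
wrist rim (array([459.9,  22.1]), array([40.6, 41. ]), 64.5)
```

View pics/w2.png

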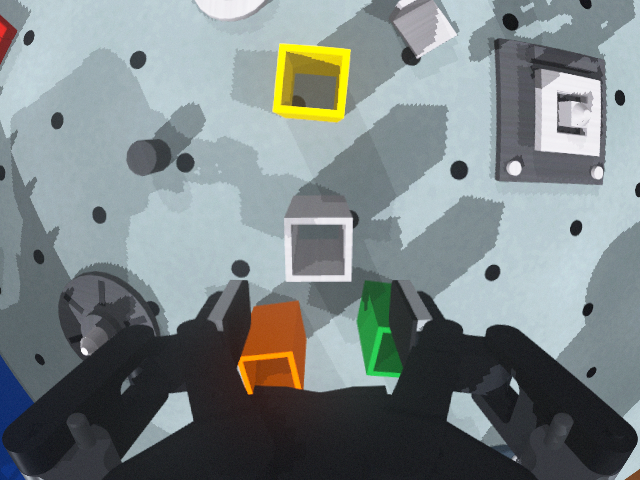

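The bare-steel tube (319,250) sits centred between the open fingers. Wrist and top measurements agree to 1.4 mm, so I'll pick it and place it.

Run:
```python
from tube import *
from touch import lower
p=[.4605,.0215]; g=quat(-25.2)
r.move_linear([*p,.12],rot=g,vel=.2); r.move_linear([*p,.055],vel=.12); print("F",np.round(r.current_contact_force(),1))
r.set_gripper(.2,squeeze=60); print("op",r.current_opening()*85)
r.move_linear([*p,.175],vel=.2); print("op",r.current_opening()*85)
j=[.4615,-.2077]
r.move_linear([*j,.155],rot=quat(-23.8),vel=.25)
pos,q=r.current_tool_pos(),r.current_ee_rot(); d=optics.get_image("wrist"); T,W=wcloud(d,pos,q)
m=(abs(T[...,2]+.025)<.006)&(np.hypot(T[...,0],T[...,1])<.03); print("rim in tool",m.sum(),rect(T[m]) if m.sum()>5 else "",np.round(pos,4))
d=optics.get_image("side");cv2.imwrite("pics/s2.png",cv2.resize(d["pixels"][90:240,280:480,::-1],(800,600)))
print(r.current_t())
```

```text
F [ 1.   0.2 -0.3]
op 39.537310508184035
op 39.7953950983651
rim in tool 5431 (array([1.6, 0. ]), array([55. , 36.6]), 89.8) [ 0.4613 -0.2066  0.1546]
19.9
```

View pics/s2.png

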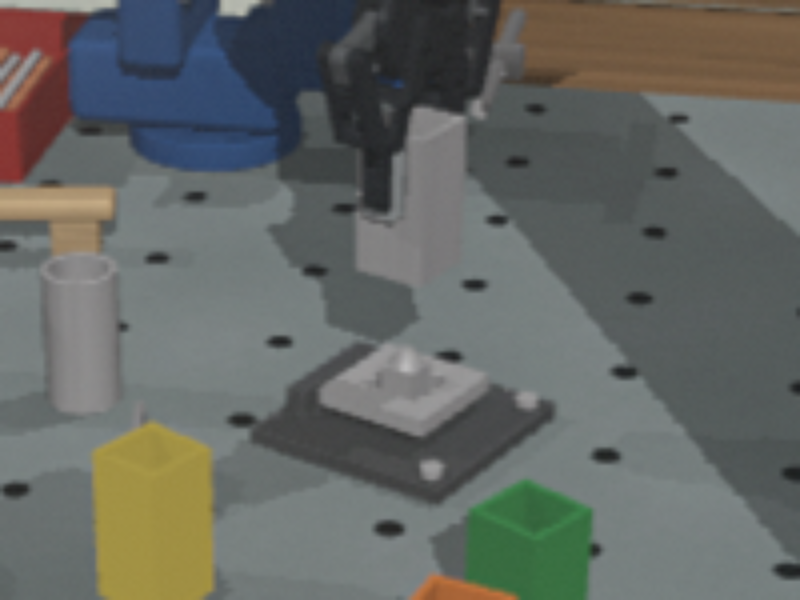

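The tube is held upright above the jig (crop ~(410,200)). Lowering it over the mandrel.

Run:
```python
from tube import *
from touch import lower
j=[.4615,-.2077]
r.move_linear([*j,.112],vel=.15); r.move_linear([*j,.091],vel=.05); print("F",np.round(r.current_contact_force(),1),np.round(r.current_tool_pos(),4))
print(lower(*j,.091,.080,step=.001,f=3))
r.set_gripper(.68); r.sleep(.1); r.move_linear([*j,.19],vel=.2)
r.move_to([.663,.0,.15],quat(0)); print(r.current_t())
d=optics.get_image("top");pickle.dump(d,open("top2.pkl","wb")); P=cloud(d)
q=P[215:320,395:500].reshape(-1,3)
t=q[(q[:,2]>.1)&(q[:,2]<.12)]; print("tube",len(t),rect(t),np.median(t[:,2])); 
t=q[(q[:,2]>.027)&(q[:,2]<.034)]; print("plate",len(t),rect(t))
r.set_gripper(.95); pos,qq=r.current_tool_pos(),r.current_ee_rot(); d=optics.get_image("wrist"); T,W=wcloud(d,pos,qq)
m=(abs(W[...,2]-.01)<.004)&(np.hypot(W[...,0]-.666,W[...,1])<.05); n,l,s,c=cv2.connectedComponentsWithStats(m.astype(np.uint8))
k=1+s[1:,4].argmax(); print("prd wrist",rect(W[l==k]))
cv2.imwrite("pics/w3.png",d["pixels"][:,:,::-1])
```

```text
F [-0.   0.3 -3.8] [ 0.4615 -0.2077  0.0909]
(np.float64(0.08601443230346152), True, np.float64(17.07595962913374))
24.625
tube 264 (array([ 461.5, -208. ]), array([40.6, 40.7]), 66.7) 0.10957882746041947
plate 594 (array([ 470.9, -211.4]), array([68.7, 85.8]), 67.0)
prd wrist (array([665.5,   0.9]), array([64.5, 65.8]), 0.0)
```

View pics/w3.png

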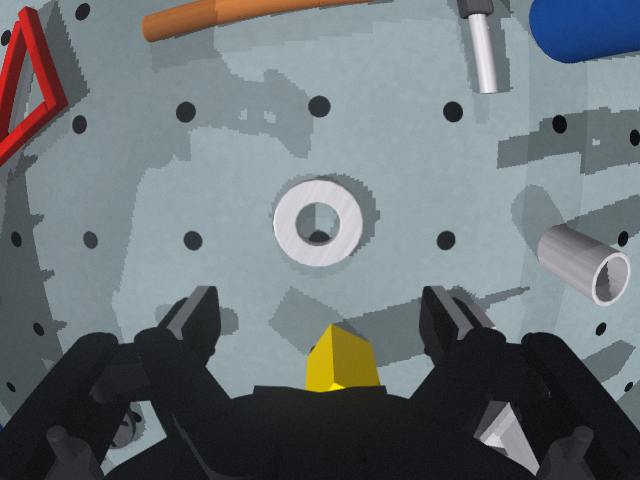

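The square tube stands at (461.5,−208.0), top z 109.6, yaw within 0.4° of the jig. The wrist view shows the round plate centred at (318,222), with both views agreeing to about 1 mm. Pick it up and place it.

Run:
```python
from tube import *
from touch import lower
p=[.6657,.0004]; g=quat(0)
r.set_gripper(.92); r.move_linear([*p,.05],rot=g,vel=.2); r.move_linear([*p,.017],vel=.08); print("F",np.round(r.current_contact_force(),1))
r.set_gripper(.5,squeeze=60); print("op",r.current_opening()*85)
r.move_linear([*p,.17],vel=.2); print("op",r.current_opening()*85)
j=[.4526,.2584]; f=20
r.move_to([*j,.12],quat(f)); r.sleep(.2)
pos,q=r.current_tool_pos(),r.current_ee_rot(); d=optics.get_image("wrist"); T,W=wcloud(d,pos,q)
m=(abs(T[...,2]-.009)<.004)&(np.hypot(T[...,0],T[...,1])<.045); n,l,s,c=cv2.connectedComponentsWithStats(m.astype(np.uint8))
k=1+s[1:,4].argmax(); t=T[l==k]; e=(t[:,0].min()+t[:,0].max())/2; print("held",rect(t),np.median(t[:,2]),"x off",e, "x span",np.ptp(t[:,0]))
e=np.clip(e,-.002,.002); a=np.radians(f); x,y=np.array(j)-e*np.array([np.cos(a),np.sin(a)])
r.move_linear([x,y,.046],vel=.12); print(lower(x,y,.046,.033,step=.001,f=3))
r.set_gripper(.92); r.move_linear([x,y,.12],vel=.2)
r.move_to([.6433,-.2095,.19],quat(20)); print(r.current_t())
d=optics.get_image("top");pickle.dump(d,open("top3.pkl","wb")); P=cloud(d)
q=P[235:320,165:250].reshape(-1,3); t=q[(q[:,2]>.027)&(q[:,2]<.034)]; print("plate",len(t),rect(t),np.median(t[:,2]),t.mean(0))
r.set_gripper(.75); print("tube rd",wrist_tube(.08,"w4"))
im=d["pixels"][:,:,::-1]; cv2.imwrite("pics/t3.png",cv2.resize(im[130:330,130:510],(800,420)))
```

```text
F [ 0.5 -0.2 -0.7]
op 62.73452423573822
op 62.74961596708085
held (array([ 0.5, -1.5]), array([65.5, 69.8]), 38.5) 0.009398262142507344 x off -0.0008231206186128451 x span 0.06612582190169024
(np.float64(0.03836523807233813), True, np.float64(6.109658925404409))
34.7333
plate 673 (array([453.3, 257.1]), array([64.5, 64.7]), 68.4) 0.029956334869275514 [0.45288691 0.25656004 0.0300256 ]
tube rd (array([ 643.1, -209.2]), array([41.5, 41.5]), 43.2)
```

View pics/t3.png

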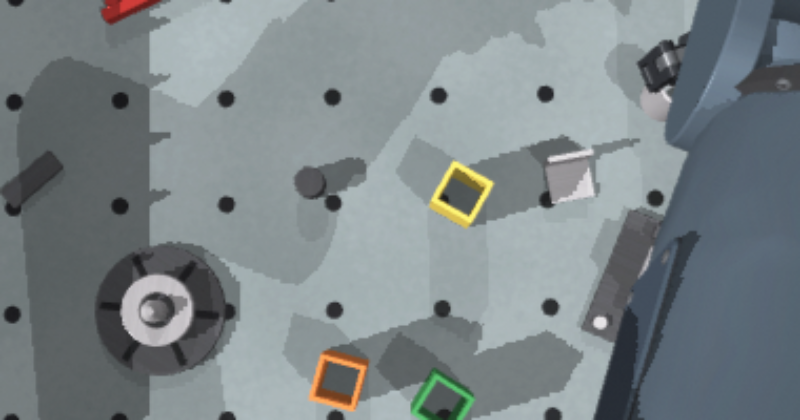

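The round plate is seated flat on its jig (crop (155,310)): top z 30.0, about 1.5 mm from centre. Now the round tube.

Run:
```python
from tube import *
from touch import lower
p=[.6432,-.2094]
r.move_linear([*p,.12],vel=.2); r.move_linear([*p,.055],vel=.12); print("F",np.round(r.current_contact_force(),1))
r.set_gripper(.2,squeeze=60); print("op",r.current_opening()*85)
r.move_linear([*p,.21],vel=.2); print("op",r.current_opening()*85)
j=[.4528,.2578]
r.move_to([*j,.20],quat(20)); r.move_linear([*j,.112],vel=.15); r.sleep(.1); r.move_linear([*j,.091],vel=.05); print("F",np.round(r.current_contact_force(),1),np.round(r.current_tool_pos(),4))
print(lower(*j,.091,.080,step=.001,f=3))
r.set_gripper(.75); r.sleep(.1); r.move_linear([*j,.2],vel=.2)
r.set_joints([-1.313,.351,1.652,0,1.139,-.085]); print(r.current_t())
d=optics.get_image("top"); P=cloud(d); P0=cloud(pickle.load(open("top0.pkl","rb")))
for n,(a,b,c,e) in dict(rd=(165,235,250,320),sq=(395,215,500,320)).items():
    q=P[b:e,a:c].reshape(-1,3)
    t=q[(q[:,2]>.1)&(q[:,2]<.12)]; print(n,len(t),rect(t),np.median(t[:,2]),np.ptp(t[:,2]))
    t=q[(q[:,2]>.027)&(q[:,2]<.034)]; print(" plate",len(t),rect(t),np.median(t[:,2]))
for n,(b,lo,hi) in {"yel":((325,195,372,245),.07,.09),"org":((268,285,312,335),.07,.09),"grn":((320,300,360,340),.07,.09),"angle":((380,195,420,232),.02,.05),"stub":((262,205,292,230),.02,.05),"flat":((125,195,165,235),.005,.012)}.items():
    print(n,rect(band(P0,b,lo,hi))[0],rect(band(P,b,lo,hi))[0])
im=d["pixels"][:,:,::-1]; s=optics.get_image("side")["pixels"][:,:,::-1]
cv2.imwrite("pics/f.png",np.hstack([cv2.resize(im[130:340,130:510],(400,221)),cv2.resize(s[140:370,230:450],(400,418))[:221]]) if 0 else np.vstack([cv2.resize(im[130:340,130:510],(540,298)),cv2.resize(s[140:370,230:630],(540,300))]))
```

```text
F [ 0.1 -0.4 -0. ]
op 41.15650970916581
op 40.851061234841445
F [ 0.3  0.7 -3.4] [0.4528 0.2578 0.0908]
(np.float64(0.08632043419578399), True, np.float64(6.670679009088051))
46.125
rd 202 (array([452.4, 256.9]), array([42.6, 40.1]), 89.7) 0.10914533194302095 0.016749145879284444
 plate 385 (array([454.2, 251.2]), array([64.9, 54.2]), 5.2) 0.029983158443661617
sq 268 (array([ 461.5, -208.1]), array([41.5, 40.2]), 66.6) 0.10933982326245395 0.013497765605455792
 plate 592 (array([ 471.3, -211.2]), array([67.6, 86. ]), 66.5) 0.03014293015858771
yel [552.3 -17.5] [552.2 -17.4]
org [390.   91.8] [390.1  91.8]
grn [369.5   2.1] [369.3   2.2]
angle [ 587.1 -117.7] [ 587.1 -117.6]
stub [568.1 118.5] [568.3 118.5]
flat [577.9 372.5] [574.1 380.6]
```

View pics/f.png

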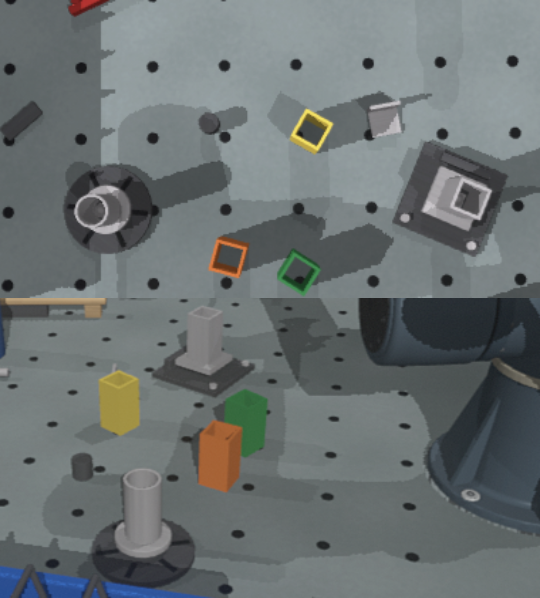

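Both tubes stand upright on their seated plates. The flat offcut is still at pixel (145,214): its depth box caught other edges, which explains the apparent shift. Handing in.

```bash
python3 -c "
from cell import r
r.hand_in(); print(r.current_t())"
```

```text
the job is handed in; nothing more can be done
the job is handed in; nothing more can be done
```

Both jigs are loaded and the job is handed in. The clock read about 46 s of the 112 s allowed just before hand-in. I placed the square plate, square tube, round plate and round tube in that order, setting each down under force feedback.

| Part | Distance from jig centre | Top height | Alignment with jig |
|---|---|---|---|
| Square plate | about 1 mm | 30 mm | yaw within 0.3° |
| Square tube | about 1 mm | 109.3 mm | yaw within 0.4° |
| Round plate | about 1.5 mm | 30 mm | any yaw allowed |
| Round tube | about 1.5 mm | 109.1 mm | any yaw allowed |

- **Left alone:** The coloured look-alikes, the angle offcut and the bar stub measured within 0.3 mm of where they started.
- **Check that disagreed:** The depth reading for the flat offcut shifted by about 9 mm. The picture shows it at the same pixel (145,214) as at the start, so I take the shift as a measuring fault: the depth box also caught other edges.
- **Check not repeated:** With the tubes standing, the top-view outlines of both plates were partly hidden or mixed with other surfaces. The plate centring and yaw come from looks taken before each tube went on; in the final look I could only confirm plate height.

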